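# Take one cup from the nested stack to the balance

### The job

Take only the top cup off the stack of blue weighing cups, leaving the other blue cups nested and standing where they are, and set it gently, upright, in the middle of the round pan of the balance. Leave the white cups alone, and do not drop the cup onto the pan.

Things in the scene. Friction and masses are not known exactly. Their poses are not given: they have to be found in the camera images.
- blue_cup_top: uppermost of three nested blue cups, the one to take. All cups are alike: 70 mm high, 20 to 45 g, open; the upper 28 mm is a straight round band 60 mm across (wall 2.5 mm), below it a step to 51 mm and a taper to the flat 40 mm foot. Origin: centre of the foot's underside, z up; yaw means nothing. Only the uppermost 28 mm of the stack are this cup's: fingers closing lower grip the next cup too
- blue_cup_next: the blue cup directly below the top one, same size. Each cup's step rests loosely on the rim of the cup below, feet 28 mm apart: this one's foot (origin) is 28 mm and its rim 98 mm above the desk (z = 0), the stack 126 mm high, three 28 mm bands one above the other. It stays nested in the bottom cup. The stack is light and stands free on the desk
- white_cup_top: the uppermost of three nested white cups, an equal stack that stands free on the desk beside the blue one, on its left or its right, at least 13 cm away centre to centre. To be left alone
- balance_pan (a point): centre of the upper face of the balance's round steel pan, 100 mm across, 52 mm above the desk; z up, -x towards the display. The balance is a fixed pale grey box 180 x 140 mm, 44 mm high, with a dark sloping panel with display and keys on the robot's side; nothing on it stands higher than the pan
Mind the look-alikes: they are no part of the job. Leave any green look-alike of the blue_cup_top alone. Leave any yellow look-alike of the blue_cup_next alone.

How it is judged:
By the outcome, as a careful person would: the job done as asked, in the order asked, and still so for the second after the job is handed in, with the robot touching nothing.
It also fails if it takes over 38 s, if anything falls off the work surface, if the arm or the gripper's body presses on something with over 40 N, if the wrist force passes 120 N, or if a joint passes its speed limit or range.

### The arm

A 6-joint arm with a two-finger parallel gripper is mounted at the origin on a cart in front of the work surface, level with it; the furniture and walls round the work are solid. World frame = base frame: x ahead of the robot, y to its left, z up, the work surface at z = 0. Lengths are in m, angles in degrees, forces in N, time in s.
With the tool pointing down it reaches from about 0.25 to 0.725 m from the base axis. Payload 9.7 kg.
Tool frame: the origin (TCP) lies at the very end of the fingers, on their centre line; the grasp point (between the pads) lies 19 mm behind it; z points along the fingers, y is the direction in which the jaws open and shut (so a half turn about z gives the same grasp; the last joint's range is limited). The gripper opens to 85 mm and grips with 20 to 120 N. Pads are 22 mm wide; open, the fingers measure 114 mm over their backs; the gripper's body (76 mm by 85 mm) begins 54 mm behind the grasp point. The pads swing forward as they close: fully open they stand 13 mm farther back than shut.
Start: joints at [-73.052, 4.979, 10.078, 95.1, 0, 90], TCP at [0.16, -0.526, 0.231] pointing down, gripper open.
Joint ranges: [-179.16, 179.16], [-48.56, 103.87], [-65.8, 70.77], [-126.05, 130.52], [-82.76, 87.17], [-180, 180]. Speed limits (degrees/s): [127.2, 127.2, 147.25, 180, 180, 180].

### API

Orientations are given as [roll, pitch, yaw] about the fixed x, y, z axes, in that order (R = Rz(yaw) Ry(pitch) Rx(roll)).
In Python, from workcell import bot gives the robot as it stands.
- The arm moves only by the shell command python3 -m pendant 'ROWS' [FORCE]. ROWS is JSON, a list that holds one entry, the list of rows, each a list of 7 numbers: the shift along the tool's x, y, z in cm, then the turn, a rotation vector about the tool's x, y, z in rad, then the opening in per cent of the stroke, from 0 (shut) to 100 (fully open). In form: [[[dx, dy, dz, ax, ay, az, gripper], ...]]. A call has 1 to 5 rows; each row shifts and turns the pose as measured when the row begins, along the tool's axes as they then stand; what a row does not reach is not made up. A row lasts 1/12 s, in which the tool goes at most 41.7 mm and 7.16 degrees, less where a joint would pass 70% of its speed; a pose out of reach is approached as far as the arm can. A call with a gripper value outside its range is refused whole. The fingers move at their own pace and stop on an object; FORCE is the grip in N (left out, the last holds). Time passes only in rows, so rows that do not move let the fingers close. It gives the time, the measured TCP pose, the force and the opening at its end, in the units of the state.
- bot.get_obs(): the state, without advancing time (a new reading comes with each control period).
- bot.camera(name): name is "side" or "top"; returns the picture (400x640x3 uint8, red, green, blue); there is no depth.
- bot.get_calibration(name): a dict with "intrinsics" (3x3 intrinsics, pixels), "pose" (4x4, takes a point from camera to world coordinates). Camera axes: x right, y down, z forward; pixel columns grow to the right and rows downward; lengths in m; the calibration is good to about 2 mm. A picture is of the moment at which its call begins. get_calibration takes no time and is no camera call.
- bot.job_done(): hands the job in, once; it reports no verdict.
Trained networks look in the newest picture that a camera, given by its name, has taken for a name from the list of things; names that differ only in an ending like _2 or _b are one class to them, and where a whole thing is asked for, a point or a joint stands for the part that bears it (a point fixed in the world has none). Each returns a list of dicts, best first, with "confidence" (0 to 1); they miss things now and then, are a little off and sometimes report something else, mostly with a low value. They report only what shows in the picture. A call takes as long as a camera call. They do not tell look-alikes from the thing itself.
- bot.masks_of(camera, thing): "pixels" (400x640 bool, what is visible of it) and "extent" ([left, top, right, bottom] in pixels, round what is visible of it).
- bot.mark_of(camera, thing): "uv" ([column, row] in pixels: a listed point, or the origin of a listed thing).
The state is a dict: "time": time; "q": joint angles; "qd": joint speeds; "joint_efforts": joint torques, N m; "ee_pos": TCP position; "tcp_rot": TCP orientation; "wrist_force": force on the tool from outside, world axes, zero at the start; "torque": the same for the moment, N m; "opening": finger opening in m.
Only numpy, scipy, OpenCV 4.12 (cv2) and the standard library are available. Lean on these libraries where they do the work, as an engineer would, in place of code of your own. Each camera call takes 0.05 s, during which the arm holds its last target. There are 200 camera calls.

## Working session

There is one attempt and no reset: what is moved stays moved. The work goes in short steps, Python scripts to look and compute and a shell command to move; the robot and the scene stay as the last step left them, time stands still between calls to the robot, and variables do not carry over. Pictures are saved under pics/ and viewed, about 8 in all and at most 12, crops included, and the job is handed in when it is done.

```bash
mkdir -p pics
python3 - <<'E'
from workcell import bot
import cv2,numpy as np
for n in("side","top"):
    im=bot.camera(n);cv2.imwrite(f"pics/{n}0.png",im[:,:,::-1])
    c=bot.get_calibration(n);print(n,np.round(c["intrinsics"],1).tolist(),np.round(c["pose"],3).tolist())
    for t in("blue_cup_top","blue_cup_next","white_cup_top","balance_pan"):
        print(t,[(np.round(m["uv"],1).tolist(),round(m["confidence"],2)) for m in bot.mark_of(n,t)])
    print([(m["extent"],round(m["confidence"],2)) for m in bot.masks_of(n,"blue_cup_top")])
o=bot.get_obs();print(o)
E
```

```text
side [[448.5, 0.0, 319.5], [0.0, 448.5, 199.2], [0.0, 0.0, 1.0]] [[0.993, -0.055, 0.109, 0.419], [-0.122, -0.509, 0.852, -0.908], [0.009, -0.859, -0.512, 0.575], [0.0, 0.0, 0.0, 1.0]]
blue_cup_top [([287.7, 200.6], 0.78), ([293.6, 246.6], 0.72)]
blue_cup_next [([344.3, 238.9], 0.98), ([291.5, 209.7], 0.82)]
white_cup_top [([294.9, 164.1], 0.71)]
balance_pan [([333.6, 275.4], 0.57)]
[([279.6, 212.5, 309.3, 253.4], 0.97), ([277.7, 168.6, 306.9, 192.5], 0.67), ([257.2, 255.0, 372.8, 337.8], 0.57)]
top [[501.7, 0.0, 319.6], [0.0, 501.7, 202.0], [0.0, 0.0, 1.0]] [[-0.008, -0.989, 0.146, 0.332], [-1.0, 0.011, 0.02, -0.069], [-0.021, -0.145, -0.989, 1.248], [0.0, 0.0, 0.0, 1.0]]
blue_cup_top [([361.6, 220.3], 0.96), ([313.2, 217.7], 0.68)]
blue_cup_next [([352.5, 175.1], 0.58), ([316.9, 214.9], 0.37)]
white_cup_top [([245.5, 209.8], 0.97), ([316.8, 215.0], 0.2)]
balance_pan [([425.8, 196.6], 0.88), ([243.3, 212.1], 0.23)]
[([303.3, 199.5, 328.0, 228.1], 0.71), ([348.8, 207.5, 369.9, 232.6], 0.58)]
{'time': 0.6, 'q': array([-7.30508043e+01,  4.97812262e+00,  1.00795801e+01,  9.51004826e+01,
       -1.33704643e-04,  9.00005818e+01]), 'qd': array([-0.01225407,  0.00217155,  0.05335766,  0.07102933, -0.08061371,
       -0.00858096]), 'joint_efforts': array([ 1.29678661e-03, -5.19825554e+01,  4.64687884e+01,  1.35030386e-03,
       -1.75022620e-05, -2.33317493e-06]), 'ee_pos': array([ 0.16033636, -0.5261069 ,  0.23130385]), 'tcp_rot': array([1.79999025e+02, 1.33694745e-04, 1.69486139e+01]), 'wrist_force': array([ 0.23030281, -0.31869336, -0.43816414]), 'torque': array([-0.01523255, -0.00090966, -0.02963514]), 'opening': 0.08552126318083117}
```

View pics/side0.png

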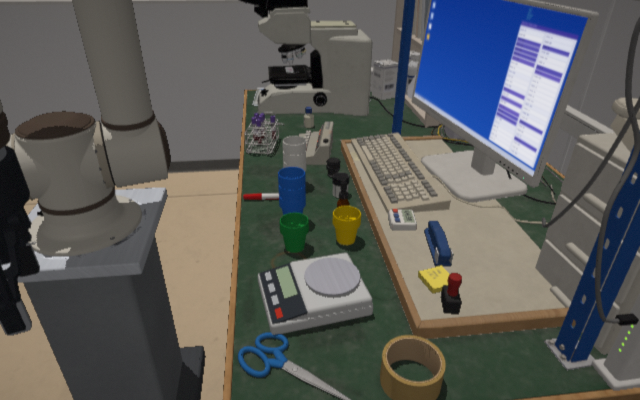

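View pics/top0.png

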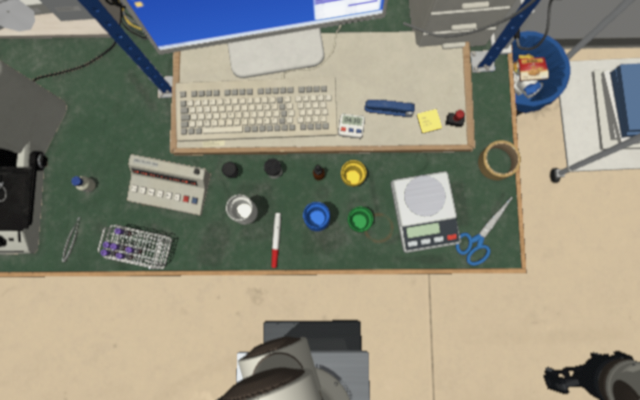

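Side view: the blue stack's rim is near (292,172), green cup (294,232), yellow cup (347,226), white stack (294,160), pan (332,276). Top view: blue rim (317,215), green (361,219), pan (425,197). Next I'll fit the positions in both views.

```bash
cat > h.py <<'E'
from workcell import bot
import cv2,numpy as np
from scipy.optimize import least_squares
C={n:bot.get_calibration(n) for n in("side","top")}
def proj(n,P):
    P=np.atleast_2d(P);T=np.linalg.inv(C[n]["pose"]);p=P@T[:3,:3].T+T[:3,3];p=p@C[n]["intrinsics"].T
    return p[:,:2]/p[:,2:]
def back(n,uv,z):
    T=C[n]["pose"];d=T[:3,:3]@np.linalg.solve(C[n]["intrinsics"],[uv[0],uv[1],1]);return T[:3,3]+d*(z-T[2,3])/d[2]
a=np.linspace(0,2*np.pi,120)
def circ(x,y,z,r):return np.c_[x+r*np.cos(a),y+r*np.sin(a),0*a+z]
def stack(x,y,z0,n):
    P=[]
    for i in range(n):
        b=z0+.028*i;P+=[circ(x,y,b,.02),circ(x,y,b+.042,.0255 if n==1 else .03),circ(x,y,b+.042,.03),circ(x,y,b+.07,.03)]
    return np.vstack(P)
def blue(im,roi):
    h=cv2.cvtColor(im,cv2.COLOR_RGB2HSV);m=cv2.inRange(h,(95,110,50),(125,255,255))
    k=np.zeros_like(m);k[roi[1]:roi[3],roi[0]:roi[2]]=255;m&=k
    n,l,s,_=cv2.connectedComponentsWithStats(m);return l==1+s[1:,4].argmax()
def ext(m):
    r,c=np.nonzero(m);return np.array([c.min(),r.min(),c.max()+1,r.max()+1])-.5
def pext(n,P):
    p=proj(n,P);return np.r_[p.min(0),p.max(0)]
E
python3 - <<'E'
from h import *
S=cv2.imread("pics/side0.png")[:,:,::-1].copy();T=cv2.imread("pics/top0.png")[:,:,::-1].copy()
es=ext(blue(S,(270,160,320,225)));et=ext(blue(T,(295,190,340,240)));print(es,et)
for w in((1,1),(1,0),(0,1)):
    r=least_squares(lambda q:np.r_[w[0]*(pext("side",stack(*q,0,3))-es)[:3],w[1]*(pext("top",stack(*q,0,3))-et)],[.37,-.06]);print(w,r.x.round(4),r.fun.round(1))
print("pan",back("side",(333.6,275.4),.052),back("top",(425.8,196.6),.052))
print("green",back("top",(361,219),.07),"white",back("top",(240,209),.126))
b=np.vstack
p=cv2.resize(S[245:340,250:380],None,fx=4,fy=4,interpolation=3);q=cv2.resize(T[165:260,380:470],None,fx=4,fy=4,interpolation=3)
cv2.imwrite("pics/pan.png",np.hstack([p,q])[:,:,::-1])
E
```

```text
[277.5 166.5 305.5 214.5] [302.5 201.5 330.5 230.5]
(1, 1) [ 0.4685 -0.0391] [ 0.3 -0.5  0.2  0.7 -0.1 -0.6  0.6]
(1, 0) [ 0.4678 -0.0414] [ 0.  0. -0.  0.  0.  0.  0.]
(0, 1) [ 0.4691 -0.0389] [ 0.  -0.   0.   0.6 -0.4 -0.7  0.4]
pan [ 0.52329274 -0.30131     0.052     ] [ 0.518105   -0.30009788  0.052     ]
green [ 0.46362652 -0.14242755  0.07      ] white [0.4830359  0.13408343 0.126     ]
```

View pics/pan.png

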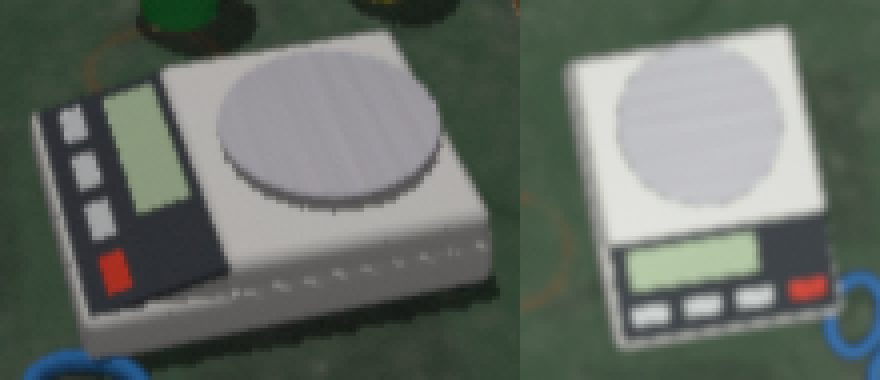

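```bash
python3 -m pendant '[[[2.4,-2.06,0,0,0,0,100],[2.4,-2.06,0,0,0,0,100],[2.4,-2.06,0,0,0,0,100],[2.4,-2.06,0,0,0,0,100],[2.4,-2.06,0,0,0,0,100]]]' 60
python3 -m pendant '[[[2.4,-2.06,0,0,0,0,100],[2.4,-2.06,0,0,0,0,100],[2.4,-2.06,0,0,0,0,100],[2.4,-2.06,0,0,0,0,100],[2.4,-2.06,0,0,0,0,100]]]'
```

```text
time: 1.02
ee_pos: [0.2449, -0.3919, 0.229]
tcp_rot: [-179.9, 0.1, 16.5]
wrist_force: [0.2, 0.4, 0.3]
opening: 0.0852
time: 1.43
ee_pos: [0.3331, -0.2523, 0.2297]
tcp_rot: [180.0, -0.0, 16.4]
wrist_force: [0.8, -0.5, -0.1]
opening: 0.0855
```

```bash
python3 -m pendant '[[[2.4,-2.06,0,0,0,0,100],[2.4,-2.06,0,0,0,0,100],[2.4,-2.06,0,0,0,0,100],[2.4,-2.06,0,0,0,0,100],[2.4,-2.06,0,0,0,0,100]]]'
python3 -m pendant '[[[2.4,-2.06,0,0,0,0,100],[2.4,-2.06,0,0,0,0,100],[2.2,-2.0,0,0,0,0,100],[0,0,0,0,0,0,100],[0,0,0,0,0,0,100]]]'
```

```text
time: 1.85
ee_pos: [0.422, -0.112, 0.231]
tcp_rot: [179.8, -0.2, 16.4]
wrist_force: [0.7, -0.3, -0.7]
opening: 0.0855
time: 2.27
ee_pos: [0.476, -0.0237, 0.231]
tcp_rot: [179.8, -0.3, 16.7]
wrist_force: [-0.6, 0.1, 0.1]
opening: 0.0855
```

```bash
python3 -m pendant '[[[-0.6,0.7,0,0,0,0,100],[-0.6,0.65,0,0,0,0,100],[0,0,2.5,0,0,0,100],[0,0,2.5,0,0,0,100],[0,0,2.0,0,0,0,100]]]'
python3 -m pendant '[[[0,0,0.5,0,0,0,100],[0,0,0,0,0,0,100]]]'
python3 - <<'E'
from h import *
S=bot.camera("side");T=bot.camera("top")
P=[.4685,-.04]
for n,im in(("side",S),("top",T)):
    im=im.copy()
    e=proj(n,[bot.get_obs()["ee_pos"]])[0];print(n,e)
    u,v=proj(n,[[*P,.126]])[0].astype(int)
    c=cv2.resize(im[v-50:v+65,u-50:u+50],None,fx=4,fy=4,interpolation=3)
    globals()[n]=c
cv2.imwrite("pics/near.png",np.hstack([side,top])[:,:,::-1])
print(ext(blue(S,(270,160,320,225))))
E
```

```text
time: 2.68
ee_pos: [0.4682, -0.0463, 0.1641]
tcp_rot: [179.6, -0.7, 16.6]
wrist_force: [-0.9, -0.3, 0.7]
opening: 0.0856
time: 2.85
ee_pos: [0.4652, -0.0493, 0.1558]
tcp_rot: [179.6, -0.5, 16.3]
wrist_force: [0.3, 0.4, 1.1]
opening: 0.0857
side [290.42067052 161.31397607]
top [320.67032078 213.93800042]
[277.5 166.5 305.5 214.5]
```

View pics/near.png

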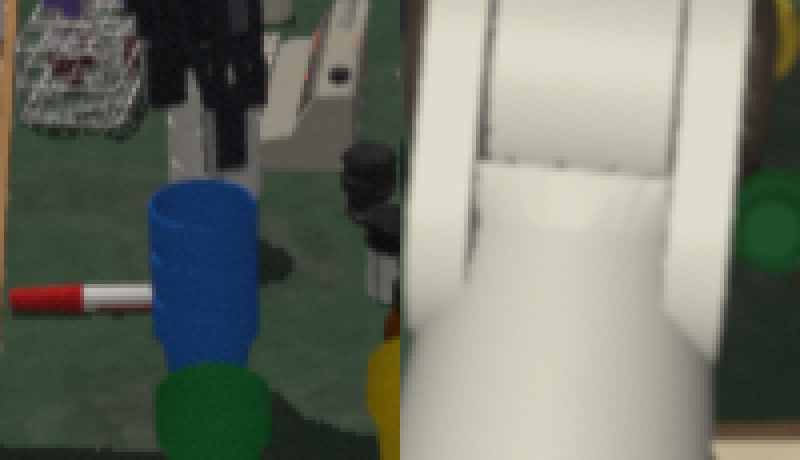

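The side view shows the gripper above the blue rim (crop (205,190)), still high and undisturbed. The measured TCP is about 10 mm off the estimate, so I'll correct that.

```bash
python3 -m pendant '[[[0.6,-0.8,0,0,0,0,100],[0,0,0,0,0,0,100],[0,0,0,0,0,0,100],[0,0,0,0,0,0,100]]]'
python3 -m pendant '[[[0,0,0,0,0,0,100],[0,0,0,0,0,0,100]]]'
```

```text
time: 3.28
ee_pos: [0.4714, -0.0394, 0.1616]
tcp_rot: [179.5, -0.9, 16.3]
wrist_force: [-0.0, 0.5, 0.8]
opening: 0.0849
time: 3.45
ee_pos: [0.4719, -0.0391, 0.1625]
tcp_rot: [179.5, -1.0, 16.4]
wrist_force: [-0.6, -0.1, 0.4]
opening: 0.0853
```

```bash
python3 -m pendant '[[[-0.35,0,0,0.009,-0.0175,0,100],[0,0,1.5,0,0,0,100],[0,0,1.0,0,0,0,100],[0,0,0,0,0,0,100]]]'
```

```text
time: 3.78
ee_pos: [0.4683, -0.0402, 0.1373]
tcp_rot: [-180.0, 0.2, 16.4]
wrist_force: [-1.0, 1.3, 0.6]
opening: 0.0853
```

```bash
python3 -m pendant '[[[0,0,1.5,0,0,0,100],[0,0,1.3,0,0,0,100],[0,0,0.5,0,0,0,100],[0,0,0,0,0,0,100]]]'
python3 - <<'E'
from h import *
S=bot.camera("side");e=bot.get_obs()["ee_pos"];print(e)
g=proj("side",[e])[0]
u,v=g.astype(int);c=cv2.resize(S[v-60:v+60,u-60:u+60],None,fx=5,fy=5,interpolation=3)
cv2.imwrite("pics/near2.png",c[:,:,::-1]);print(u,v,ext(blue(S,(270,160,320,225))))
E
```

```text
time: 4.12
ee_pos: [0.4677, -0.0403, 0.1028]
tcp_rot: [-179.9, 0.3, 16.4]
wrist_force: [1.0, 0.2, 0.8]
opening: 0.0854
[ 0.46785695 -0.04034741  0.10334674]
291 181 [277.5 165.5 305.5 214.5]
```

View pics/near2.png

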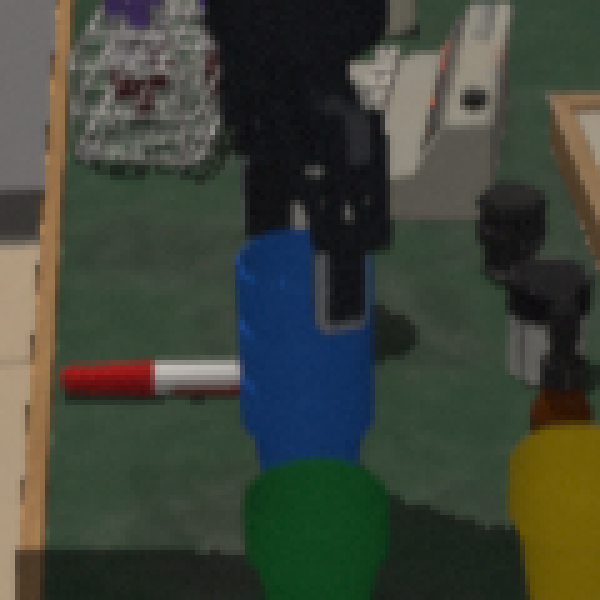

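The near fingertip ends at crop (342,330), or pixel (299.4,187). The stack is unmoved and stands between the fingers.

Run:
```python
from h import *
for z in(.103,.108,.113,.118):print(z,proj("side",[[.4678+.282*.047,-.0403-.959*.047,z]])[0].round(1))
```

```text
0.103 [299.3 191.6]
0.108 [299.3 189.5]
0.113 [299.2 187.5]
0.118 [299.2 185.4]
```

Tip height is about 0.114 m when open, so the TCP is the shut-tip point. I'll lower 4.5 mm and close in stages with a light force.

```bash
python3 -m pendant '[[[0,0,0.45,0,0,0,90],[0,0,0,0,0,0,80],[0,0,0,0,0,0,76],[0,0,0,0,0,0,73]]]' 30
python3 -m pendant '[[[0,0,0,0,0,0,71],[0,0,0,0,0,0,69],[0,0,0,0,0,0,66],[0,0,0,0,0,0,60],[0,0,0,0,0,0,50]]]'
python3 -m pendant '[[[0,0,0,0,0,0,50],[0,0,0,0,0,0,50],[0,0,0,0,0,0,50]]]'
```

```text
time: 4.5
ee_pos: [0.4685, -0.0404, 0.1003]
tcp_rot: [-180.0, 0.1, 16.4]
wrist_force: [0.5, -0.3, -0.7]
opening: 0.062
time: 4.92
ee_pos: [0.469, -0.0403, 0.1013]
tcp_rot: [-180.0, 0.1, 16.4]
wrist_force: [0.4, -0.4, 0.5]
opening: 0.0599
time: 5.17
ee_pos: [0.4689, -0.0403, 0.1013]
tcp_rot: [-180.0, 0.1, 16.4]
wrist_force: [-0.2, -0.7, -0.7]
opening: 0.0597
```

```bash
python3 -m pendant '[[[0,0,-0.3,0,0,0,45],[0,0,-0.4,0,0,0,45],[0,0,-0.7,0,0,0,45],[0,0,-1,0,0,0,45],[0,0,-1,0,0,0,45]]]'
python3 -m pendant '[[[0,0,-1,0,0,0,45],[0,0,-1,0,0,0,45],[0,0,-1,0,0,0,45],[0,0,0,0,0,0,45]]]'
python3 - <<'E'
from h import *
S=bot.camera("side")
c=cv2.resize(S[110:270,220:380],None,fx=3.7,fy=3.7,interpolation=3)
cv2.imwrite("pics/lift.png",c[:,:,::-1])
E
```

```text
time: 5.58
ee_pos: [0.468, -0.0403, 0.1364]
tcp_rot: [-179.9, 0.2, 16.4]
wrist_force: [0.3, 0.6, 0.1]
opening: 0.0598
time: 5.92
ee_pos: [0.4695, -0.0404, 0.1739]
tcp_rot: [180.0, -0.1, 16.4]
wrist_force: [0.9, 0.8, -1.1]
opening: 0.0597
```

View pics/lift.png

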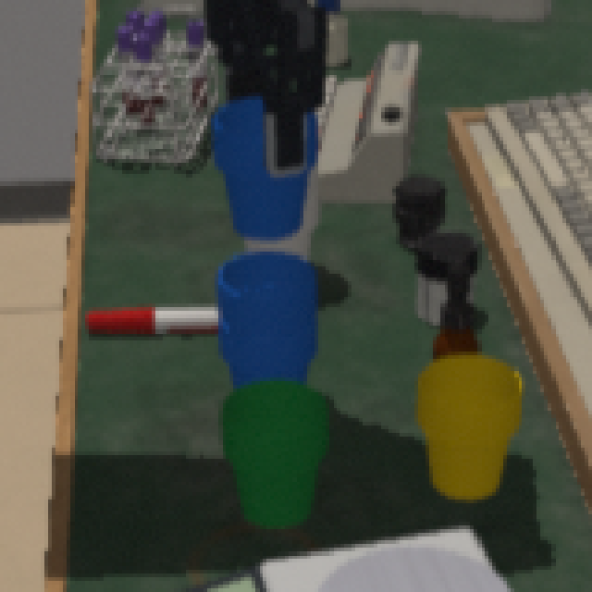

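The lift picture shows only the top cup in the fingers, upright, with its foot at crop (268,232). The next cup is still nested, with its rim at crop (268,265). I'll carry the cup to the pan.

```bash
python3 -m pendant '[[[-0.1,1.0,0,0,0,0,45],[-0.2,1.7,0,0,0,0,45],[-0.2,2.2,0,0,0,0,45],[-0.2,2.2,0,0,0,0,45],[-0.2,2.2,0,0,0,0,45]]]'
python3 -m pendant '[[[-0.2,2.2,0,0,0,0,45],[-0.2,2.2,0,0,0,0,45],[-0.2,2.2,0,0,0,0,45],[-0.2,2.2,0,0,0,0,45],[-0.2,2.2,0,0,0,0,45]]]'
python3 -m pendant '[[[-0.2,2.0,0,0,0,0,45],[-0.2,1.5,0,0,0,0,45],[-0.1,0.8,0,0,0,0,45],[0,0,0,0,0,0,45],[0,0,0,0,0,0,45]]]'
```

```text
time: 6.38
ee_pos: [0.487, -0.1343, 0.1714]
tcp_rot: [-180.0, 0.0, 16.8]
wrist_force: [-0.1, 1.8, -0.6]
opening: 0.0596
time: 6.8
ee_pos: [0.5078, -0.2514, 0.1671]
tcp_rot: [-179.8, 0.3, 16.7]
wrist_force: [-0.1, 0.6, -0.2]
opening: 0.0597
time: 7.22
ee_pos: [0.5133, -0.3027, 0.1614]
tcp_rot: [-179.6, 0.6, 16.4]
wrist_force: [0.3, 0.3, -0.3]
opening: 0.0598
```

```bash
python3 -m pendant '[[[0.4,-0.05,0,-0.007,0.0105,0,45],[0.3,-0.05,0.7,0,0,0,45],[0,0,1.2,0,0,0,45],[0,0,1.2,0,0,0,45],[0,0,0.8,0,0,0,45]]]'
python3 -m pendant '[[[0,0,0.4,0,0,0,45],[0,0,0,0,0,0,45]]]'
python3 - <<'E'
from h import *
S=bot.camera("side");T=bot.camera("top");e=bot.get_obs()["ee_pos"];print(e)
m=blue(S,(300,215,370,295));es=ext(m);print(es)
for z in(.056,.060,.065,.07):print(z,pext("side",stack(e[0],e[1],z,1)).round(1))
c=cv2.resize(S[200:345,245:385],None,fx=4,fy=4,interpolation=3)
cv2.imwrite("pics/pan2.png",c[:,:,::-1])
E
```

```text
time: 7.63
ee_pos: [0.521, -0.2967, 0.1207]
tcp_rot: [179.9, -0.2, 16.6]
wrist_force: [0.5, -0.0, -0.3]
opening: 0.0599
time: 7.8
ee_pos: [0.5199, -0.2952, 0.1129]
tcp_rot: [-179.9, -0.0, 16.7]
wrist_force: [-0.2, -0.2, -0.6]
opening: 0.0595
[ 0.52019731 -0.29553334  0.11409862]
[314.5 223.5 344.5 272.5]
0.056 [314.7 229.7 350.  279.1]
0.06 [314.7 227.8 350.1 277.4]
0.065 [314.7 225.4 350.3 275.2]
0.07 [314.7 223.  350.4 272.9]
```

View pics/pan2.png

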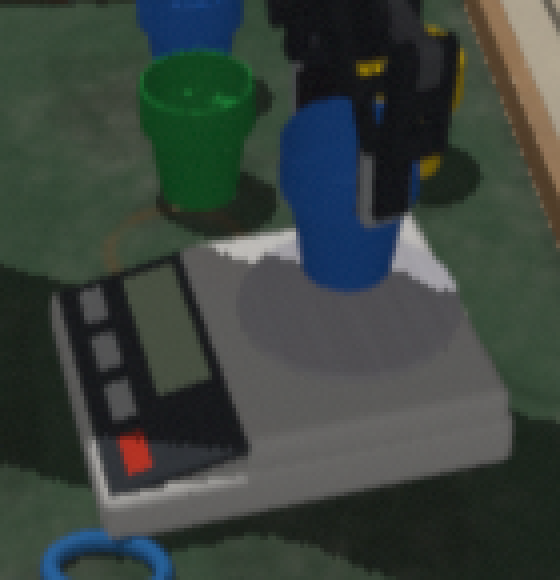

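The held cup hangs above the pan with its foot at crop (345,285), at about z 0.070. I expect contact at TCP z 0.096. I'll shift y by -4 mm and lower slowly.

```bash
python3 -m pendant '[[[-0.1,0.4,0,0,0,0,45],[0,0,0.4,0,0,0,45],[0,0,0.4,0,0,0,45],[0,0,0.2,0,0,0,45],[0,0,0,0,0,0,45]]]'
python3 -m pendant '[[[0,0,0,0,0,0,45]]]'
```

```text
time: 8.32
ee_pos: [0.5213, -0.3011, 0.1051]
tcp_rot: [179.9, -0.2, 16.6]
wrist_force: [-0.2, 0.3, 0.2]
opening: 0.0595
time: 8.4
ee_pos: [0.5212, -0.301, 0.105]
tcp_rot: [179.9, -0.2, 16.6]
wrist_force: [-0.5, 0.7, -1.0]
opening: 0.0598
```

```bash
python3 -m pendant '[[[-0.1,-0.1,0.3,0,0,0,45],[0,0,0.2,0,0,0,45],[0,0,0,0,0,0,45],[0,0,0,0,0,0,45]]]'
python3 -m pendant '[[[0,0,0.15,0,0,0,45],[0,0,0,0,0,0,45],[0,0,0,0,0,0,45]]]'
```

```text
time: 8.73
ee_pos: [0.5199, -0.3003, 0.0996]
tcp_rot: [179.9, -0.2, 16.6]
wrist_force: [-0.2, 0.3, 0.7]
opening: 0.06
time: 8.98
ee_pos: [0.5199, -0.3003, 0.0981]
tcp_rot: [179.9, -0.2, 16.6]
wrist_force: [-0.3, 0.6, -0.6]
opening: 0.0598
```

```bash
for i in 1; do python3 -m pendant '[[[0,0,0.1,0,0,0,45],[0,0,0,0,0,0,45],[0,0,0,0,0,0,45]]]'
python3 -m pendant '[[[0,0,0.1,0,0,0,45],[0,0,0,0,0,0,45],[0,0,0,0,0,0,45]]]'; done
```

```text
time: 9.23
ee_pos: [0.52, -0.3003, 0.0971]
tcp_rot: [179.9, -0.2, 16.6]
wrist_force: [-0.5, 0.3, 0.5]
opening: 0.0598
time: 9.48
ee_pos: [0.5205, -0.3003, 0.0971]
tcp_rot: [179.8, -0.3, 16.7]
wrist_force: [-0.3, -0.6, -0.5]
opening: 0.0598
```

```bash
python3 -m pendant '[[[0,0,0.1,0,0,0,45],[0,0,0,0,0,0,45]]]'
python3 -m pendant '[[[0,0,0.1,0,0,0,45]]]'
python3 -m pendant '[[[0,0,0,0,0,0,45]]]'
```

```text
time: 9.65
ee_pos: [0.5209, -0.3003, 0.0969]
tcp_rot: [179.8, -0.4, 16.7]
wrist_force: [-0.7, -0.4, -0.6]
opening: 0.0598
time: 9.73
ee_pos: [0.5213, -0.3003, 0.0966]
tcp_rot: [179.8, -0.4, 16.7]
wrist_force: [-1.7, 3.8, 11.1]
opening: 0.0596
time: 9.82
ee_pos: [0.5214, -0.3003, 0.0969]
tcp_rot: [179.7, -0.5, 16.7]
wrist_force: [-1.4, -0.4, -1.1]
opening: 0.0601
```

The cup is in contact: z has stopped and a brief 11 N upward force showed. I'll release gradually.

```bash
python3 -m pendant '[[[0,0,0,0,0,0,70],[0,0,0,0,0,0,72],[0,0,0,0,0,0,75],[0,0,0,0,0,0,80],[0,0,0,0,0,0,90]]]'
python3 -m pendant '[[[0,0,0,0,0,0,100],[0,0,0,0,0,0,100],[0,0,0,0,0,0,100]]]'
python3 - <<'E'
from h import *
S=bot.camera("side");e=bot.get_obs()["ee_pos"]
print(ext(blue(S,(300,225,370,305))),pext("side",stack(.52,-.3,.052,1)).round(1))
c=cv2.resize(S[200:345,245:385],None,fx=4,fy=4,interpolation=3)
cv2.imwrite("pics/rel.png",c[:,:,::-1])
E
```

```text
time: 10.23
ee_pos: [0.521, -0.3003, 0.0958]
tcp_rot: [179.8, -0.4, 16.7]
wrist_force: [-0.3, -0.6, 0.8]
opening: 0.0765
time: 10.48
ee_pos: [0.5208, -0.3003, 0.0953]
tcp_rot: [179.8, -0.4, 16.7]
wrist_force: [0.3, 0.1, -0.4]
opening: 0.0854
[315.5 232.5 344.5 281.5] [314.9 233.  350.3 282.6]
```

View pics/rel.png

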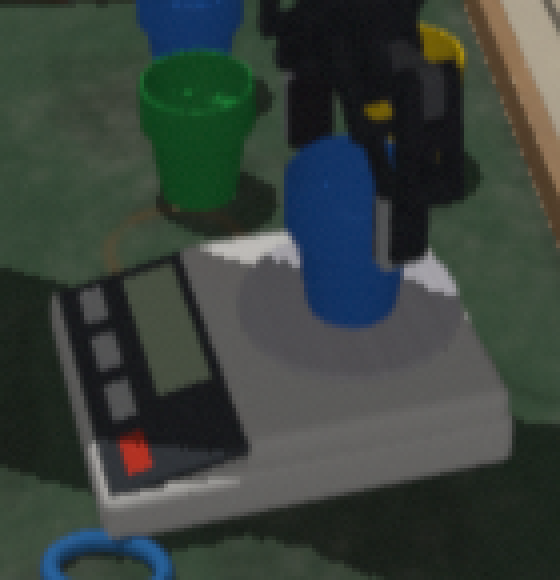

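The cup stands upright on the pan with its foot at crop (350,315), and the fingers are clear. I'll withdraw straight up.

```bash
python3 -m pendant '[[[0,0,-0.5,0,0,0,100],[0,0,-1,0,0,0,100],[0,0,-2,0,0,0,100],[0,0,-2.5,0,0,0,100],[0,0,-3,0,0,0,100]]]'
python3 -m pendant '[[[0,0,-3,0,0,0,100],[-2.5,0,-1,0,0,0,100],[-3,0,0,0,0,0,100],[-3,0,0,0,0,0,100],[-3,0,0,0,0,0,100]]]'
python3 -m pendant '[[[-3,0,0,0,0,0,100],[-3,0,0,0,0,0,100],[0,0,0,0,0,0,100],[0,0,0,0,0,0,100]]]'
python3 - <<'E'
from h import *
S=bot.camera("side");T=bot.camera("top")
es=ext(blue(S,(300,220,370,305)));et=ext(blue(T,(395,165,450,230)));print(es,et)
for w in((1,0),(0,1)):
    r=least_squares(lambda q:np.r_[w[0]*(pext("side",stack(*q,.052,1))-es),w[1]*(pext("top",stack(*q,.052,1))-et)],[.52,-.3]);print(w,r.x.round(4),r.fun.round(1))
print(ext(blue(S,(270,160,320,225))))
p=cv2.resize(S[150:330,245:385],None,fx=3.2,fy=3.2,interpolation=3);q=cv2.resize(T[150:250,380:470],None,fx=3.2,fy=3.2,interpolation=3)
o=np.zeros((p.shape[0],p.shape[1]+q.shape[1],3),np.uint8);o[:,:p.shape[1]]=p;o[:q.shape[0],p.shape[1]:]=q
cv2.imwrite("pics/fin.png",o[:,:,::-1])
E
```

```text
time: 10.95
ee_pos: [0.5176, -0.2987, 0.1838]
tcp_rot: [-179.7, 0.1, 16.7]
wrist_force: [-0.2, 0.2, 0.3]
opening: 0.0854
time: 11.37
ee_pos: [0.41, -0.3321, 0.2372]
tcp_rot: [179.6, -0.5, 17.0]
wrist_force: [0.3, -0.5, -0.1]
opening: 0.0854
time: 11.7
ee_pos: [0.3457, -0.3513, 0.2428]
tcp_rot: [179.3, -0.6, 16.8]
wrist_force: [0.1, 0.3, 0.6]
opening: 0.0854
[315.5 232.5 351.5 281.5] [416.5 178.5 442.5 203.5]
(1, 0) [ 0.5219 -0.2979] [ 0.3 -0.2 -0.3  0.2 -0.  -0.   0.   0. ]
(0, 1) [ 0.522  -0.2977] [ 0.  -0.  -0.   0.  -1.4 -1.4  1.3  1.4]
[277.5 177.5 305.5 214.5]
```

View pics/fin.png

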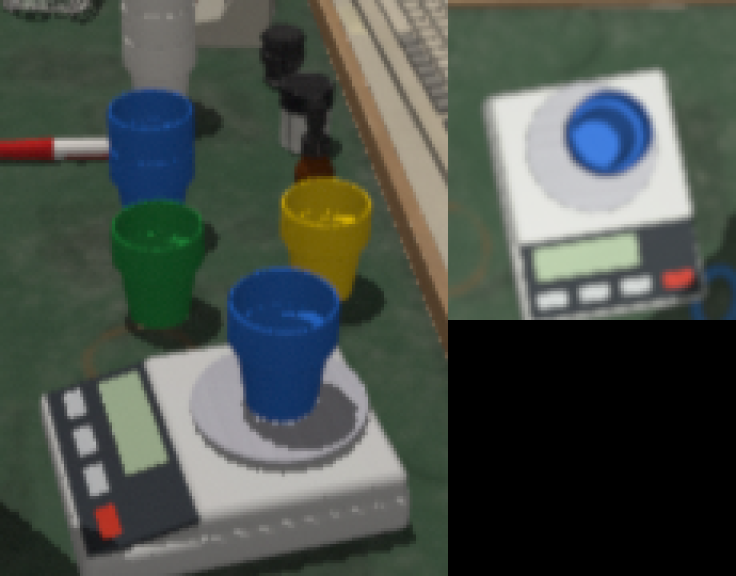

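The cup is upright on the pan at (0.522, -0.298) in both views, about 2 mm from the pan centre. The two remaining blue cups, and the white, green and yellow cups, look undisturbed.

```bash
python3 -c "
from workcell import bot
print(bot.get_obs()['time'],bot.job_done())"
```

```text
the job is handed in; nothing more can be done
11.8 None
```

I took only the top cup off the blue stack and set it upright on the balance pan. I handed the job in at 11.8 s with the gripper open and well clear.

- **Grasp:** I gripped the cup by its own top band at 30 N and lifted it straight up. The next cup stayed nested.
- **Placing:** I lowered the cup in 1 mm steps until it touched the pan, opened the fingers gradually and withdrew straight up. One touch-down reading showed about 11 N upward for a moment.
- **Cup position:** Both cameras put the cup at (0.522, -0.298), about 2 to 3 mm from my estimate of the pan centre at (0.520, -0.2995). The top-view fit had pixel errors of about 1.4, because only part of the cup matched the colour filter there. It still agreed with the side view.
- **Other cups:** The two remaining blue cups show the same left, right and lower edges in the side view as before. The green and yellow cups look untouched. The white stack was only partly in the last picture, but the arm never went near it.

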